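# Stack the drying tier over the wet painting

## Task

A wet painting lies on the bottom drying frame, the one with blue corner sockets that is fixed to the table. Take the loose tier frame with the blue corners (not the orange one, which has another post spacing) and stack it on the bottom frame: lower its four corner posts into the four blue sockets before you let go, rather than dropping it, and leave it standing level with every post fully home. Do not touch the wet painting or shift the orange tier.

Things in the scene. Friction and masses are not known exactly. Their poses are not given: they have to be found in the camera images.
- tier: Loose tier to place: wooden frame, blue corners, 0.4 kg, 222x182 mm, 111 tall, on four 14 mm square posts at x=+-85, y=+-65. Origin centred at the post feet; x = long side, z up. Rails and beam at z 65-83. Grip the centre beam (along x, 24 wide in y) with fingers closing along y; openings beside it are 46 wide. Blue 52 mm sockets on its corners, z 83-111. Either way round will do (half turn).
- base: Bottom frame, fixed to the table: wood, blue sockets on its corners at x=+-85, y=+-65 mm, 222x182, 58 tall. Origin on the table below its centre; x = long side, z up. Each socket is a square funnel, 46 wide inside at the mouth (z 58), 30 at the floor (z 30). With the posts home the tier's origin is 30 mm above this one.
- painting: The wet painting: white canvas with red, yellow, blue and orange paint, 110x116x16 mm, fixed on the bottom frame between its sockets. Origin at the centre of its underside, 30 mm above the bottom frame's origin; its wet top is 46 mm above the table.
- other_tier: The wrong tier, to be left alone: like the blue one but with orange corners and a square 130x130 mm post spacing, 182x182 mm overall, 111 tall, loose. Origin centred at its post feet. The other loose things about (cup, glass, pots, brush, knife, small canvas) are under 90 mm tall.

How it is judged:
On the way:
1. the four posts of the blue tier are inside the sockets while the gripper still holds it (horizontal distance between tier and base below 0.015 m and angle between the x axis of tier and the x axis of base, either way round below 0.175 rad and z of tier in the frame of base below 0.054 m and contact force between the fingers and tier above 0.5 N), for 0.05 s.
At the end, for the whole second after the job is handed in: The blue tier rests on the bottom frame, all posts on the socket floors: centres within 15 mm, long sides within 10 degrees (either way round), origin 24 to 36 mm above the bottom frame's, tilt under 3.4 degrees, at rest; the orange tier within 25 mm of its start (horizontal distance between tier and base below 0.015 m and angle between the x axis of tier and the x axis of base, either way round below 0.175 rad and z of tier in the frame of base between 0.024 and 0.036 m and angle between tier's own z axis and vertical below 0.06 rad and linear speed of tier below 0.02 m/s and angular speed of tier below 0.1 rad/s and distance of other_tier from where it was at the start of the episode below 0.025 m); the robot touches nothing.
It fails at once if the wet painting is touched (contact force between painting and anything else above 0.3 N).
It fails at once if the orange tier is shifted by 25 mm or more (distance of other_tier from where it was at the start of the episode above 0.025 m).
It also fails if it takes over 45 s, if anything falls off the work surface, if the arm or the gripper's body presses on something with over 40 N, if the wrist force passes 120 N, or if a joint passes its speed limit or range.

## Robot

A 7-joint arm with a two-finger parallel gripper is mounted at the origin on the work surface. World frame = base frame: x ahead of the robot, y to its left, z up, the work surface at z = 0. Lengths are in m, angles in rad, forces in N, time in s.
With the tool pointing down it reaches from about 0.425 to 0.825 m from the base axis. Payload 3.6 kg.
Tool frame: the origin (TCP) lies midway between the tips of the shut fingers; the grasp point (between the pads) lies 19 mm behind it; x points along the fingers, z is the direction in which the jaws open and shut, and the axes are right-handed (so a half turn about x gives the same grasp; the last joint's range is limited). The gripper opens to 85 mm and grips with 20 to 120 N. Pads are 22 mm wide; open, the fingers measure 114 mm over their backs; the gripper's body (76 mm by 85 mm) begins 54 mm behind the grasp point. The pads swing forward as they close: fully open they stand 13 mm farther back than shut.
Start: joints at [-1.377, 0.615, -0.013, 1.423, 0.008, 1.103, -0.04], TCP at [0.142, 0.634, 0.231] pointing down, gripper open.
Joint ranges: [-3.12, 3.12], [-0.3, 2.06], [-1.34, 1.32], [0.26, 2.42], [-1.36, 4.5], [0.01, 1.98], [-2.84, 2.84]. Speed limits (rad/s): [2.79, 2.79, 3.14, 3.14, 3.14, 3.14, 3.14].

## Interface

Orientations are given as a unit quaternion [w, x, y, z].
In Python, from station import bot gives the robot as it stands. Calls block until the motion is done:
- bot.move_to(position, orientation): joint-space move of the TCP to a pose.
- bot.movel(position, ori=None, velocity=0.15, force_limit=None): straight line of the TCP; ori=None keeps the orientation; velocity is the mean speed in m/s. With force_limit (N) it stops when the force on the tool has changed by that much, and returns True; else False.
- bot.set_joints(angles): joint-space move.
- bot.let_go() and bot.close_gripper(): open the fingers fully, or close them until they stop; the grip force is fixed at half the most.
- bot.hold(seconds).
- bot.inverse_kinematics(position, orientation): joint angles nearest the present ones, or None.
- bot.sense(): the state.
- bot.grab_frame(name): name is "scene" or "top" or "wrist"; returns (picture, depth): 384x512x3 uint8, red, green, blue; 384x512 float32, m along the optical axis (not along the pixel's ray), 0 where there is no reading.
- bot.camera_model(name): a dict with "fx", "fy", "cx", "cy" (pixels), "R" (3x3) and "t" (3): a world point X has camera coordinates R X + t; the wrist camera has in their place "tool_from_camera" (4x4, takes a point from camera to tool coordinates, whose origin is the TCP and whose axes are the tool frame's). Camera axes: x right, y down, z forward; pixel columns grow to the right and rows downward; lengths in m; the calibration is good to about 2 mm. A picture is of the moment at which its call begins: read the wrist's pose just before it. camera_model takes no time and is no camera call.
A pose or a line that the arm cannot do raises bot.Unreachable and nothing moves.
- bot.hand_in(): hands the job in, once; it reports no verdict.
The state is a dict: "time": time; "joints": joint angles; "qd": joint speeds; "effort": joint torques, N m; "eef_pos": TCP position; "ee_rot": TCP orientation; "contact_force": force on the tool from outside, world axes, zero at the start; "moment": the same for the moment, N m; "finger_gap": finger opening in m.
Only numpy, scipy, OpenCV 4.12 (cv2) and the standard library are available. Lean on these libraries where they do the work, as an engineer would, in place of code of your own. Each camera call takes 0.05 s, during which the arm holds its last target. There are 200 camera calls.

## Working session

There is one attempt and no reset: what is moved stays moved. The work goes in short steps, each a Python script; the robot and the scene stay as the last script left them, time stands still between calls to the robot, and variables do not carry over. Pictures are saved under pics/ and viewed, about 8 in all and at most 12, crops included, and the job is handed in when it is done.

```bash
ls; mkdir -p pics; python3 - <<'E'
from station import bot
import cv2, numpy as np
for n in ("top","scene"):
    p,d=bot.grab_frame(n); cv2.imwrite(f"pics/{n}0.png",p[...,::-1]); np.savez(f"{n}0.npz",p=p,d=d)
    m=bot.camera_model(n); print(n,m, (d>0).mean())
s=bot.sense(); print(s)
E
```

```text
pics
top {'fx': 463.52554584547596, 'fy': 463.52554584547596, 'cx': 249.31035810798164, 'cy': 186.96143881322556, 'R': array([[-0.02686073, -0.9992565 ,  0.02765762],
       [-0.9935997 ,  0.02365148, -0.11045473],
       [ 0.10971847, -0.0304475 , -0.99349625]]), 't': array([-0.00258366,  0.52021227,  1.22042311])} 0.9960734049479166
scene {'fx': 431.65187927926695, 'fy': 431.65187927926695, 'cx': 255.49327785429148, 'cy': 196.149679808613, 'R': array([[ 0.06910581,  0.9975766 ,  0.00808128],
       [ 0.67144138, -0.04051896, -0.73994911],
       [-0.73782848,  0.05656089, -0.67261431]]), 't': array([-0.03277244, -0.3255205 ,  1.47181514])} 0.9956817626953125
{'time': 0.1, 'joints': array([-1.37649129,  0.61578718, -0.01261807,  1.42475193,  0.00804449,
        1.10342675, -0.04038921]), 'qd': array([ 1.72569547e-03, -3.22550086e-03,  2.13396498e-03, -1.84341998e-03,
        7.76384568e-04, -1.17820065e-05,  6.34209158e-05]), 'effort': array([ 1.55271002e-03, -4.70384967e+01,  2.60383151e-01, -1.71572274e+01,
        1.01333158e-02,  5.88671450e-03,  4.72832483e-06]), 'eef_pos': array([0.14217994, 0.63354175, 0.23027252]), 'ee_rot': array([ 0.55138678, -0.44238884,  0.55267945,  0.44137304]), 'contact_force': array([ 0.8405056 ,  0.92685136, -0.09376834]), 'moment': array([0.02650178, 0.00961245, 0.03339199]), 'finger_gap': 0.08575269540090569}
```

View pics/top0.png

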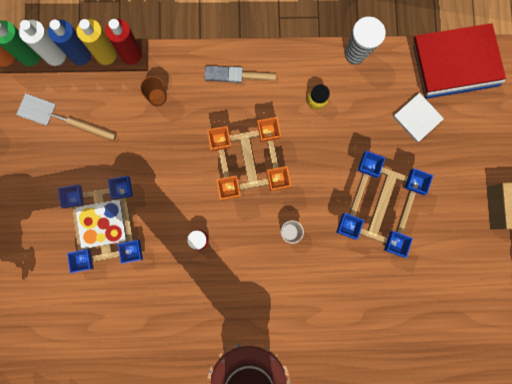

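View pics/scene0.png

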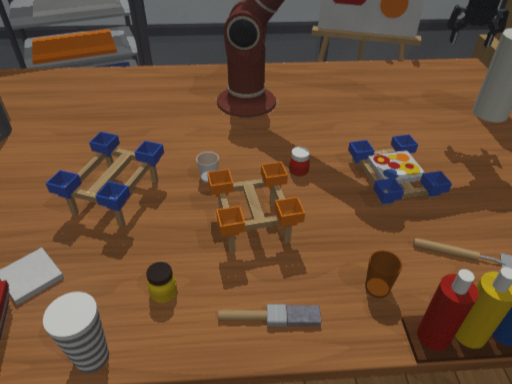

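The top view shows the base with the painting at about (101,223), the orange tier at (249,158) and the blue tier at (385,204), with its four blue corners at (371,163), (419,181), (399,243) and (350,226). The scene view shows the same layout. The area above both blue frames is clear.

```bash
cat > vis.py <<'E'
import cv2, numpy as np
def blue(p):
    h=cv2.cvtColor(p,cv2.COLOR_RGB2HSV)
    return cv2.inRange(h,(105,130,50),(130,255,255))
def points(p_uv,d,m,Rwc=None,twc=None):
    v,u=p_uv; z=d[v,u]
    c=np.stack([(u-m['cx'])/m['fx']*z,(v-m['cy'])/m['fy']*z,z],1)
    return c@Rwc.T+twc
def pose(cs):
    """centre and yaw of long side from 4 socket centres"""
    cs=np.array(cs,np.float32); c=cs.mean(0)
    o=cs[np.argsort(np.arctan2(*(cs-c).T[::-1]))]
    e=np.roll(o,-1,0)-o; L=np.linalg.norm(e,axis=1)
    if L[0]+L[2]>L[1]+L[3]: x,y=e[0]-e[2],e[1]-e[3]
    else: x,y=e[1]-e[3],e[2]-e[0]
    ax=np.arctan2(x[1],x[0]); ay=np.arctan2(y[1],y[0])-np.pi/2
    a=np.angle(np.exp(2j*ax)+np.exp(2j*ay))/2
    return c,a,L
def sockets(p,d,m,Rwc,twc,ztop,roi,tol=.006):
    """centres of the blue socket rims near height ztop inside world box roi"""
    v,u=np.nonzero((blue(p)>0)&(d>0)); P=points((v,u),d,m,Rwc,twc)
    k=(abs(P[:,2]-ztop)<tol)&(P[:,0]>roi[0])&(P[:,0]<roi[1])&(P[:,1]>roi[2])&(P[:,1]<roi[3])
    P=P[k]
    _,lab,cs=cv2.kmeans(P[:,:2].astype(np.float32),4,None,(3,50,1e-5),5,cv2.KMEANS_PP_CENTERS)
    out=[]
    for i in range(4):
        r=cv2.minAreaRect(P[lab[:,0]==i,:2].astype(np.float32)); out.append(r[0])
    return np.array(out),np.median(P[:,2]),len(P)
E
python3 - <<'E'
from station import bot
import numpy as np, vis
np.set_printoptions(precision=4,suppress=True)
for n in("top","scene"):
    f=np.load(n+"0.npz"); m=bot.camera_model(n); R=m['R'].T; t=-R@m['t']
    for nm,z,roi in(("tier",.111,(.2,.8,-.6,-.1)),("base",.058,(.2,.8,.15,.6))):
        # height histogram
        v,u=np.nonzero((vis.blue(f['p'])>0)&(f['d']>0)); P=vis.points((v,u),f['d'],m,R,t)
        k=(P[:,0]>roi[0])&(P[:,0]<roi[1])&(P[:,1]>roi[2])&(P[:,1]<roi[3])
        cs,zm,N=vis.sockets(f['p'],f['d'],m,R,t,z,roi)
        c,a,L=vis.pose(cs); print(n,nm,"z98",np.percentile(P[k,2],[50,95,99]),zm,N,"c",c,"yaw",a,np.degrees(a),"L",L)
    m_=m
E
```

```text
top tier z98 [0.0967 0.1127 0.1148] 0.11035355717915851 555 c [ 0.4621 -0.3566] yaw -0.38250688 -21.916029 L [0.1695 0.1297 0.1699 0.1299]
top base z98 [0.0451 0.0609 0.0628] 0.05785174829053896 444 c [0.4261 0.3756] yaw 0.11833451 6.7800674 L [0.1476 0.1296 0.1691 0.1298]
scene tier z98 [0.0994 0.1094 0.1106] 0.10790082846126758 575 c [ 0.4652 -0.3576] yaw -0.38280186 -21.93293 L [0.1693 0.1293 0.1693 0.1289]
scene base z98 [0.046  0.0565 0.058 ] 0.05491229757483396 446 c [0.4354 0.3759] yaw 0.15146904 8.678536 L [0.1691 0.1306 0.1693 0.1293]
```

```bash
cat > arm.py <<'E'
from station import bot
import numpy as np, cv2, vis
from scipy.spatial.transform import Rotation as Ro
np.set_printoptions(precision=4,suppress=True)
def quat(yaw,flip=False):
    """tool down, jaws along the frame's y axis"""
    a=yaw+np.pi/2+(np.pi if flip else 0)
    x=np.array([0,0,-1.]); z=np.array([np.cos(a),np.sin(a),0]); M=np.stack([x,np.cross(z,x),z],1)
    return Ro.from_matrix(M).as_quat(scalar_first=True)
def rot(q): return Ro.from_quat(q,scalar_first=True).as_matrix()
def wrist(name):
    s=bot.sense(); p,d=bot.grab_frame("wrist"); m=bot.camera_model("wrist"); T=m['tool_from_camera']
    R=rot(s['ee_rot']); cv2.imwrite(f"pics/{name}.png",p[...,::-1])
    return p,d,m,R@T[:3,:3],R@T[:3,3]+s['eef_pos']
def st():
    s=bot.sense(); print("t",s['time'],"pos",s['eef_pos'],"F",s['contact_force'],"M",s['moment'],"gap",s['finger_gap']); return s
E
python3 - <<'E'
from arm import *
print(bot.camera_model("wrist"))
for f in(0,1):
    for c,y in(((.4636,-.357),-.3827),((.4354,.3759),.1515)):
        for z in(.36,.1): print(f,c,z,bot.inverse_kinematics([*c,z],quat(y,f)))
E
```

```text
{'fx': 267.6558248901355, 'fy': 267.6558248901355, 'cx': 258.14445751920266, 'cy': 191.19864729376835, 'tool_from_camera': array([[-0.0001, -0.3228,  0.9465, -0.1421],
       [-0.0002, -0.9465, -0.3228,  0.0837],
       [ 1.    , -0.0002,  0.    ,  0.0006],
       [ 0.    ,  0.    ,  0.    ,  1.    ]])}
0 (0.4636, -0.357) 0.36 [ 0.0757  0.5535  0.9685  1.4192 -0.4548  1.4041  2.2359]
0 (0.4636, -0.357) 0.1 [ 0.3222  0.7173  0.4882  1.7692 -0.4587  0.7703  2.2316]
0 (0.4354, 0.3759) 0.36 [-0.7142  0.4026 -0.0562  1.4288  0.0228  1.3108  0.9506]
0 (0.4354, 0.3759) 0.1 [-0.6913  0.6583 -0.0931  1.786   0.0882  0.7013  0.8898]
1 (0.4636, -0.357) 0.36 [ 0.0149  0.6146  1.1356  1.4209 -0.5546  1.4522 -0.8119]
1 (0.4636, -0.357) 0.1 [ 0.0239  0.9625  1.1312  1.7782 -0.99    1.0934 -0.4366]
1 (0.4354, 0.3759) 0.36 [-1.2073  0.4769  0.7588  1.4448 -0.3296  1.3502 -1.8518]
1 (0.4354, 0.3759) 0.1 [-1.1209  0.7347  0.6131  1.8001 -0.5729  0.7918 -1.6335]
```

```bash
python3 - <<'E'
from arm import *
bot.set_joints([0.657,.5,0,1.42,0,1.25,1.84]); st()
bot.move_to([.4636,-.357,.28],quat(-.3827)); s=st(); print(s['joints'])
p,d,m,R,t=wrist("w1")
cs,z,N=vis.sockets(p,d,m,R,t,.111,(.2,.8,-.6,-.1)); print(vis.pose(cs),z,N,cs)
E
```

```text
t 3.8333 pos [ 0.4663 -0.3859  0.3052] F [ 0.0991  0.1581 -0.2302] M [-0.0012 -0.0488  0.0105] gap 0.08528688736915915
t 4.1167 pos [ 0.4633 -0.3541  0.2788] F [ 0.5221 -0.8723  0.6306] M [-0.0437 -0.0469  0.0314] gap 0.08525870190772954
[ 0.6215  0.4692 -0.0091  1.5507  0.0033  1.1262  1.8039]
(array([ 0.4614, -0.357 ], dtype=float32), np.float32(-0.38252375), array([0.1687, 0.1288, 0.169 , 0.1291], dtype=float32)) 0.11003234671843887 2579 [[ 0.5156 -0.448 ]
 [ 0.3589 -0.3856]
 [ 0.4072 -0.2658]
 [ 0.564  -0.3287]]
```

View pics/w1.png

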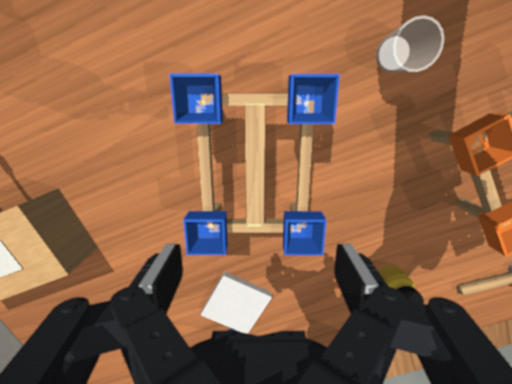

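The wrist view shows the tier squarely aligned with the jaws: beam at column 256, sockets at (196,98), (313,98), (206,233) and (304,233). The wrist position agrees with the top view to 1 mm. I'll descend to just above the rails, close once lightly to centre on the beam, then grip deeper.

```bash
python3 - <<'E'
from arm import *
c=np.array([.4618,-.357]); q=quat(-.3826)
bot.movel([*c,.10],q,velocity=.12); bot.hold(.3); s=st(); 
R=rot(s['ee_rot']); print("x axis",R[:,0],"jaw yaw",np.arctan2(R[1,2],R[0,2])-np.pi/2)
n=np.array([-np.sin(-.3826),np.cos(-.3826)])
print("offset along jaw",(s['eef_pos'][:2]-c)@n)
print("hit",bot.movel([*c,.073],q,velocity=.05,force_limit=6)); st()
bot.close_gripper(); bot.hold(.2); s=st()
print("offset along jaw",(s['eef_pos'][:2]-c)@n)
wrist("w2")
E
```

```text
t 6.1167 pos [ 0.4619 -0.3571  0.1003] F [-0.2144 -0.3703  0.344 ] M [ 0.0618 -0.0055  0.0237] gap 0.08528410504956244
x axis [ 0.0004 -0.0004 -1.    ] jaw yaw -0.38256923661073383
offset along jaw -3.622375748439309e-05
hit False
t 6.8083 pos [ 0.4618 -0.357   0.0729] F [0.2762 0.5557 0.332 ] M [ 0.0132 -0.0029 -0.06  ] gap 0.08531811832550075
t 7.6 pos [ 0.4619 -0.3573  0.0735] F [-1.6861  0.9292  5.9479] M [-0.0125  0.2525  0.0214] gap 0.02234262928908595
offset along jaw -0.0002676808825387775
```

View pics/w2.png

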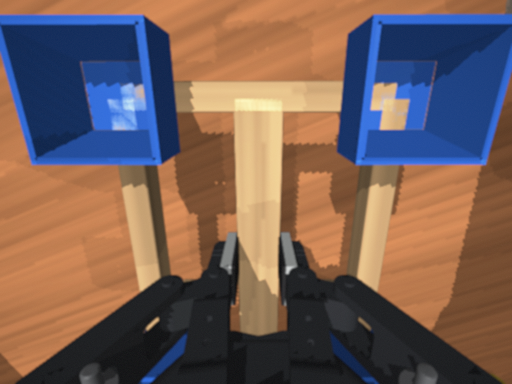

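The jaws hold the beam centrally (columns 235–285, gap 22 mm), but only shallowly. I'll open, go deeper under a force guard, and regrip.

```bash
python3 - <<'E'
from arm import *
c=np.array([.4618,-.357]); q=quat(-.3826)
bot.let_go(); bot.hold(.1); st()
print("hit",bot.movel([*c,.058],q,velocity=.04,force_limit=6)); s=st()
bot.close_gripper(); bot.hold(.2); s=st()
bot.movel([*s['eef_pos'][:2],s['eef_pos'][2]+.03],velocity=.06); bot.hold(.2); st()
wrist("w3")
E
```

```text
t 8.3833 pos [ 0.4618 -0.357   0.073 ] F [ 1.1032  0.4284 -0.4013] M [ 0.0099  0.0496 -0.0561] gap 0.08570162085670537
hit False
t 8.9083 pos [ 0.4616 -0.3569  0.0577] F [ 0.2983 -0.0927  0.6349] M [-0.0349 -0.0543 -0.0321] gap 0.08544676592135242
t 9.7 pos [ 0.4619 -0.3573  0.0584] F [-0.6911 -1.0474  2.882 ] M [-0.0602  0.1651 -0.0072] gap 0.022689591153460018
t 10.5583 pos [ 0.4616 -0.3571  0.0879] F [ 0.3276  0.6642 -5.0687] M [ 0.007   0.0213 -0.0412] gap 0.02291064320501328
```

View pics/w3.png

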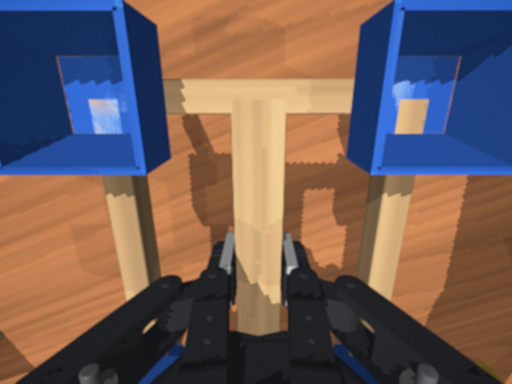

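Gripped and lifted level; the tool now reads about 5 N of extra downward load. Before carrying, I'll redo the base measurement from the saved top image, leaving out the painting's blue.

```bash
python3 - <<'E'
from arm import *
c=np.array([.434,.3757]); a=.15
f=np.load("top0.npz"); m=bot.camera_model("top"); R=m['R'].T; t=-R@m['t']
v,u=np.nonzero((vis.blue(f['p'])>0)&(f['d']>0)); P=vis.points((v,u),f['d'],m,R,t)
l=(P[:,:2]-c)@np.array([[np.cos(a),-np.sin(a)],[np.sin(a),np.cos(a)]])
cs=[]
for sx in(1,-1):
    for sy in(1,-1):
        k=(abs(l[:,0]-sx*.085)<.038)&(abs(l[:,1]-sy*.065)<.038)&(abs(l[:,0])<.13)&((abs(l[:,0])>.056))&(abs(P[:,2]-.058)<.006)
        r=cv2.minAreaRect(P[k,:2].astype(np.float32)); cs.append(r[0]); print(k.sum(),r)
print(vis.pose(cs))
bot.movel([.4618,-.357,.28],velocity=.2); s=st()
j=s['joints'].copy(); j[0]=-.72; j[6]-=.85
bot.set_joints(j); st(); 
E
```

```text
58 ((0.5047013163566589, 0.4529264569282532), (0.04876120388507843, 0.05061011761426926), 8.970841407775879)
105 ((0.5248135328292847, 0.3248627483844757), (0.0492793470621109, 0.05228395387530327), 9.81540298461914)
144 ((0.3375917077064514, 0.4270637333393097), (0.04985227808356285, 0.05402325838804245), 10.692614555358887)
136 ((0.3583219051361084, 0.2989290654659271), (0.05044182017445564, 0.0531240850687027), 9.05580997467041)
(array([0.4314, 0.3759], dtype=float32), np.float32(0.15606071), array([0.1685, 0.1296, 0.1691, 0.1298], dtype=float32))
t 11.7167 pos [ 0.4609 -0.3563  0.2785] F [-0.0668  0.1809 -5.5452] M [-0.0099  0.0203 -0.0468] gap 0.022734477054916206
t 14.2917 pos [0.4515 0.3682 0.2785] F [ 0.7722 -0.2506 -5.1581] M [ 0.0191  0.018  -0.0193] gap 0.023049167373198967
```

```bash
python3 - <<'E'
from arm import *
c=np.array([.4316,.3759]); q=quat(.154)
bot.move_to([*c,.25],q); bot.hold(.2); st()
p,d,m,R,t=wrist("w4"); np.savez("w4.npz",p=p,d=d,R=R,t=t)
p,d=bot.grab_frame("scene"); cv2.imwrite("pics/s4.png",p[...,::-1])
E
```

```text
t 14.7583 pos [0.4333 0.3756 0.2511] F [-0.1423  0.2204 -5.8929] M [-0.0493  0.0046  0.0643] gap 0.02316514599628772
```

View pics/w4.png

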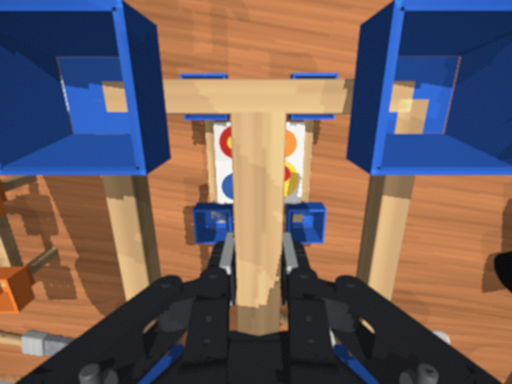

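View pics/s4.png

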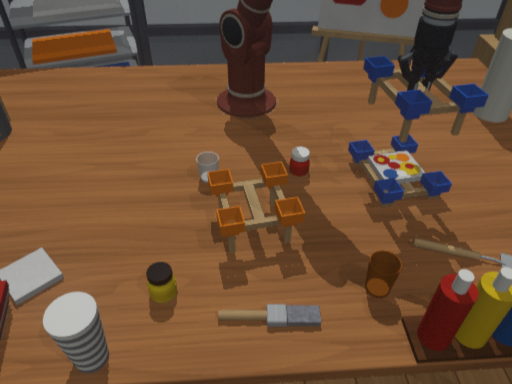

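The wrist view shows the tier level in the grip. The base sockets (such as those at (213,222) and (306,222)) sit symmetrically below the tier, and the scene view shows it hanging over the base. Next I lower it to just above the socket mouths, check, then insert with a force guard.

```bash
python3 - <<'E'
from arm import *
c=np.array([.4316,.3759]); q=quat(.154)
bot.movel([*c,.125],q,velocity=.1); bot.hold(.2); st()
p,d=bot.grab_frame("scene"); cv2.imwrite("pics/s5.png",cv2.resize(p[110:230,320:500,::-1],None,fx=4,fy=4,interpolation=cv2.INTER_CUBIC))
E
```

```text
t 16.4583 pos [0.4318 0.3761 0.1255] F [-0.4719 -0.2832 -5.3732] M [0.0203 0.04   0.0239] gap 0.02288888117613899
```

View pics/s5.png

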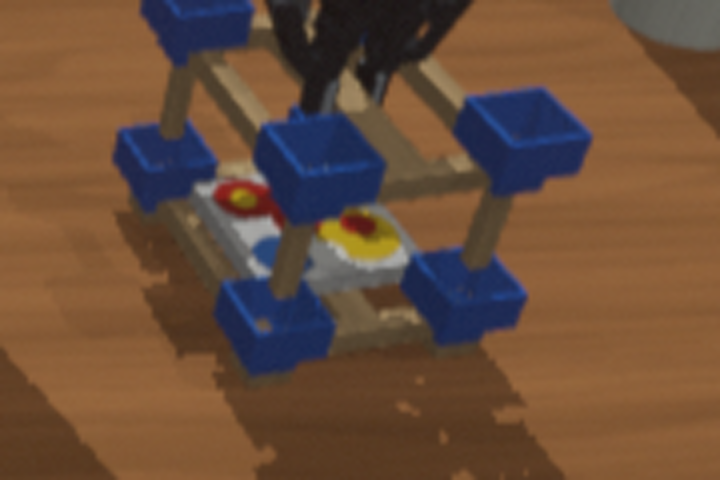

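In the crop every visible post foot hangs over its socket mouth: front-left at (285,295), right at (480,265), and back-left at (172,135). Now I insert.

```bash
python3 - <<'E'
from arm import *
c=np.array([.4316,.3759]); q=quat(.154)
print("hit",bot.movel([*c,.094],q,velocity=.05,force_limit=8)); st()
print("hit",bot.movel([*c,.085],q,velocity=.015,force_limit=7)); bot.hold(.3); st()
p,d=bot.grab_frame("scene"); cv2.imwrite("pics/s6.png",cv2.resize(p[110:230,320:500,::-1],None,fx=4,fy=4,interpolation=cv2.INTER_CUBIC))
E
```

```text
hit False
t 17.275 pos [0.4318 0.376  0.094 ] F [ 1.099  -0.599  -4.7875] M [-0.0069 -0.011   0.0442] gap 0.022626493302929814
hit True
t 18.025 pos [0.4317 0.376  0.0883] F [-0.1534  0.4872  5.8466] M [-0.0821  0.0311  0.0141] gap 0.0229957764759582
```

View pics/s6.png

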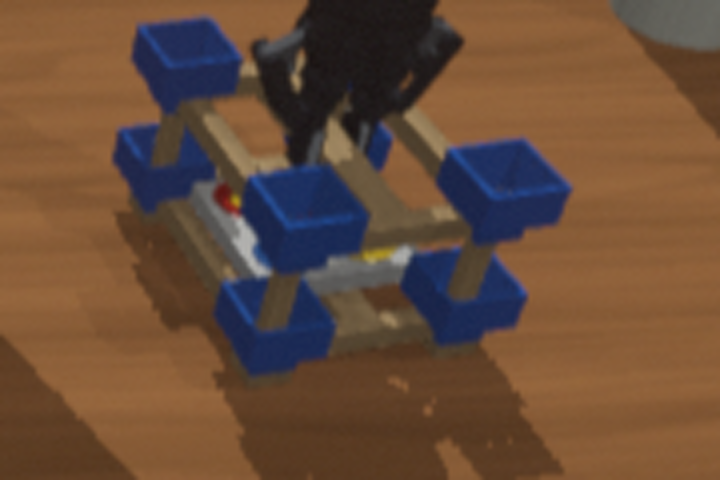

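Contact came at TCP z 0.0883, which matches the expected 0.088 for posts home. The posts stand centred in their sockets in the crop: (280,300), (470,270) and (165,150). I'll release, rise, and check the result.

```bash
python3 - <<'E'
from arm import *
c=np.array([.4316,.3759]); q=quat(.154)
bot.let_go(); bot.hold(.2); st()
print("hit",bot.movel([*c,.115],q,velocity=.05,force_limit=8)); st()
bot.movel([*c,.31],q,velocity=.2); bot.hold(.3); st()
p,d,m,R,t=wrist("w7")
cs,z,N=vis.sockets(p,d,m,R,t,.141,(.2,.8,.1,.65)); print("tier",vis.pose(cs),z,N)
v,u=np.nonzero((vis.blue(p)>0)&(d>0)); P=vis.points((v,u),d,m,R,t)
for k in cs:
    n=(np.hypot(*(P[:,:2]-k).T)<.04)&(P[:,2]>.1); print(k,np.percentile(P[n,2],[90,97]))
E
```

```text
t 18.9083 pos [0.4302 0.3746 0.0864] F [-0.5239 -0.6707 -0.8341] M [ 0.0016 -0.001  -0.0124] gap 0.08560822253055898
hit False
t 19.6333 pos [0.4315 0.3758 0.115 ] F [ 0.1731 -0.6788  0.8449] M [ 0.0363  0.0201 -0.0157] gap 0.08533756496316457
t 21.0583 pos [0.4314 0.3758 0.3093] F [0.4418 0.0965 0.317 ] M [ 0.0259 -0.0095 -0.0152] gap 0.08587473257415869
tier (array([0.4319, 0.377 ], dtype=float32), np.float32(0.1555251), array([0.1694, 0.1286, 0.1695, 0.1289], dtype=float32)) 0.14003654196374782 2543
[0.5056 0.4535] [0.1407 0.1414]
[0.3583 0.3002] [0.1407 0.1414]
[0.3381 0.4276] [0.1407 0.1414]
[0.5256 0.3265] [0.1408 0.1415]
```

View pics/w7.png

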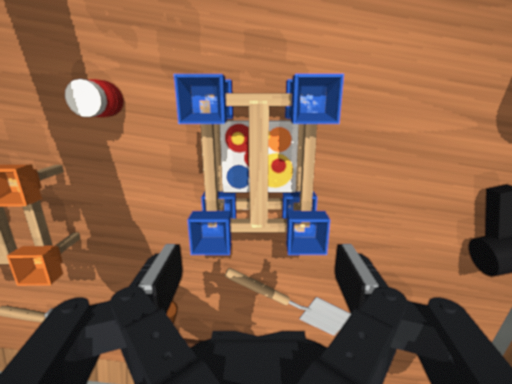

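The tier stands level: all four rims are at 0.1414 m (0.141 expected), its centre is about 1 mm from the base's, and the gripper is clear of everything. Handing in.

```bash
python3 -c "
from arm import *
print(bot.hand_in()); st()"
```

```text
the job is handed in; nothing more can be done
None
the job is handed in; nothing more can be done
```

The blue tier is stacked on the bottom frame with all four posts home, and the job is handed in at about 21 s on the robot's clock (limit 45 s). I gripped the centre beam and carried the tier high over the scene. I lowered the posts into the sockets under a force guard, then let go and backed straight up.

- **Insertion:** while still gripped, contact came at TCP z 0.0883 m, against 0.088 m expected for posts on the socket floors. The contact stop was set at 7 N.
- **Final position:** the last wrist measurement puts the tier's centre about 1 mm from the base's, with yaw 0.156 rad against 0.154 rad. All four socket rims are at 0.141 m, so it is level and fully seated.
- **Robot clear:** after backing off, the tool force read about zero and the gripper stood well above the tier.
- **Not measured:** I didn't re-measure the orange tier. The carry passed more than 10 cm above it, and it looked undisturbed in the pictures. No image showed anything touching the painting.
- **Disagreements:** the first top-view measurement of the base was off, because the painting's blue paint was picked up as part of a socket. Redone without it, it matched the scene camera to 4 mm. The scene camera's x read about 4 mm high for both frames, so I used the top-view values.

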